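# Put the spanner and the flat brush back in the shadow tray

## Robot

A 6-joint arm with a two-finger parallel gripper is mounted at the origin on a cart in front of the work surface, level with it; the furniture and walls round the work are solid. World frame = base frame: x ahead of the robot, y to its left, z up, the work surface at z = 0. Lengths are in m, angles in degrees, forces in N, time in s.
With the tool pointing down it reaches from about 0.325 to 0.85 m from the base axis. Payload 15.5 kg.
Tool frame: the origin (TCP) lies midway between the tips of the shut fingers; the grasp point (between the pads) lies 19 mm behind it; y points along the fingers, x is the direction in which the jaws open and shut, and the axes are right-handed (so a half turn about y gives the same grasp; the last joint's range is limited). The gripper opens to 91 mm and grips with 3 to 60 N. Pads are 32 mm wide; open, the fingers measure 118 mm over their backs; the gripper's body (76 mm by 178 mm) begins 60 mm behind the grasp point.
Start: joints at [-78.753, 28.281, 77.091, -0, 74.628, -5.472], TCP at [0.18, -0.599, 0.214] pointing down, gripper open.
Joint ranges: [-166.48, 166.48], [-47.26, 123.95], [12.59, 153.08], [-70.14, 250.14], [6.76, 159.57], [-176.63, 176.63]. Speed limits (degrees/s): [108.29, 108.29, 147.25, 172.46, 172.46, 172.46].

## Interface

Orientations are given as a 3x3 rotation matrix whose columns are the frame's x, y, z axes.
In Python, from bench import ctrl gives the robot as it stands. The module is installed in compiled form; this text tells all that it offers. Calls block until the motion is done:
- ctrl.goto(position, orientation): joint-space move of the TCP to a pose.
- ctrl.move_l(position, vel=0.15, ori=None, contact_N=None): straight line of the TCP; ori=None keeps the orientation; vel is the mean speed in m/s. With contact_N (N) it stops when the force on the tool has changed by that much, and returns True; else False.
- ctrl.movej(angles): joint-space move.
- ctrl.command_gripper(opening): opening from 0.0 (shut) to 1.0 (fully open); the grip force is fixed at half the most; returns when the fingers have stopped.
- ctrl.sleep(seconds).
- ctrl.ik(position, orientation): joint angles nearest the present ones, or None.
- ctrl.read_camera(name): name is "scene" or "top"; returns the picture (384x512x3 uint8, blue, green, red); there is no depth.
- ctrl.camera_params(name): a dict with "fx", "fy", "cx", "cy" (pixels), "pose" (4x4, takes a point from camera to world coordinates). Camera axes: x right, y up, looking along -z (the intrinsics and any distortion apply to the point x, -y, -z); pixel columns grow to the right and rows downward; lengths in m; the calibration is good to about 2 mm. A picture is of the moment at which its call begins. camera_params takes no time and is no camera call.
A pose or a line that the arm cannot do raises ctrl.MotionError and nothing moves.
- ctrl.sign_off(): hands the job in, once; it reports no verdict.
Readings, each from a call of its own:
- ctrl.current_t(): time.
- ctrl.current_q(): joint angles.
- ctrl.current_dq(): joint speeds.
- ctrl.current_effort(): joint torques, N m.
- ctrl.current_tool_pos(): TCP position.
- ctrl.current_eef_rot(): TCP orientation.
- ctrl.current_contact_force(): force on the tool from outside, world axes, zero at the start.
- ctrl.current_wrist_torque(): the same for the moment, N m.
- ctrl.current_grip_width(): opening from 0.0 (shut) to 1.0 (fully open).
Only numpy, scipy, OpenCV 4.12 (cv2) and the standard library are available. Lean on these libraries where they do the work, as an engineer would, in place of code of your own. Each camera call takes 0.05 s, during which the arm holds its last target. There are 200 camera calls.

## Task

Put both tools home in their cut-outs in the black foam shadow tray. The spanner lies on the tray's face beside its cut-out: slide it across the foam, without lifting it off, until it drops in and lies flush. Lay the flat brush from the bench fully down in its own cut-out, handle and bristles the way the cut-out is shaped, and leave the other things on the bench where they are.

Things in the scene. Friction and masses are not known exactly. Their poses are not given: they have to be found in the camera images.
- tray: Fixed tray: black foam face 230 (own x) by 220 mm (own y), 22 mm above the bench, on a plate 242 x 232 mm. Origin: centre of its underside on the bench, z up. Two tool-shaped cut-outs along own y, upright walls, yellow floor 8 mm below the face, thumb notches at the sides. Face plain at x < +9 mm. Own +y points roughly away from the robot, own +x to the robot's right (up to 0.25 rad off).
- spanner_pocket (a point): Centre of the spanner cut-out, on its floor (tray x +27, y 0, 14 mm above the bench); axes as the tray's. Along y: 35 mm wide from -95 to -43 mm (open jaw) and from +60 to +95 mm (ring end), 22 mm wide between. The spanner's origin belongs here, spanner +y along tray +y.
- spanner_pocket_ring (a point): Point on the floor of the spanner cut-out, 78 mm along tray +y from its centre: where point spanner_ring belongs.
- brush_pocket (a point): Centre of the brush cut-out, on its floor (tray x +83, y 0, 14 mm above the bench); axes as the tray's. Along y: 44 mm wide from -92 to -10 mm (bristles, ferrule), 27 mm wide from there to +92 mm (handle). The brush's origin belongs here, brush +y along tray +y.
- brush_pocket_handle (a point): Point on the floor of the brush cut-out, 80 mm along tray +y from its centre: where point brush_handle belongs.
- spanner: Loose steel spanner 28 x 182 x 8 mm, about 0.14 kg, lying flat on the tray's face near tray x = -40 mm, turned at most 0.2 rad from the tray. Origin: centre of its underside, z up. Along own y: ring end 26 mm wide from +65 to +91 mm, straight shank 14 mm wide from -44 to +65, open jaw 28 mm wide from -91 to -44. As thick as its cut-out is deep.
- spanner_ring (a point): Centre of the spanner's ring end, at spanner y = +78 mm on its underside.
- brush: Loose flat brush 38 x 175 x 16 mm, 0.06 kg, flat on the bench left or right of the tray. Origin: centre of its underside, z up. Along own y: wooden handle 20 mm wide from -12 to +88 mm (2 to 14 mm up), metal ferrule 38 mm wide, 16 thick from -42 to -13, dark bristles 38 wide from -88 to -43. Balances near y = -15; +y points roughly away from the robot. Home, it stands 8 mm above the foam.
- brush_handle (a point): Point in the brush's handle, at brush y = +80 mm, level with its underside.
- tape: Bystander: loose roll of masking tape, 95 mm across, 24 mm high, lying flat on the bench on the other side of the tray from the brush. Origin: centre of its underside.
- tin_a: Bystander: loose grey lidded tin 68 mm across, 43 mm high, at the back left. Origin: centre of its underside.
- tin_b: Bystander: loose grey lidded tin 57 mm across, 33 mm high, at the back left. Origin: centre of its underside.
- beaker: Bystander: loose clear beaker 56 mm across, 68 mm high, behind and left of the tray. Origin: centre of its underside.
- stopper: Bystander: loose red rubber stopper 36 mm across, 28 mm high, to the right. Origin: centre of its underside.
- jar: Bystander: loose amber jar with black cap, 56 mm across, 101 mm high, to the right at the back. Origin: centre of its underside.
Mind the look-alikes: they are no part of the job. Leave any pink look-alike of the brush alone.

How it is judged:
By the outcome, as a careful person would: the job done as asked, in the order asked, and still so for the second after the job is handed in, with the robot touching nothing.
It also fails if it takes over 72 s, if anything falls off the work surface, if the arm or the gripper's body presses on something with over 40 N, if the wrist force passes 120 N, or if a joint passes its speed limit or range.

## Working session

There is one attempt and no reset: what is moved stays moved. The work goes in short steps, each a Python script; the robot and the scene stay as the last script left them, time stands still between calls to the robot, and variables do not carry over. Pictures are saved under pics/ and viewed, on a budget of 10 in all, crops included, one or two more only if the job needs it, and the job is handed in when it is done.

```bash
mkdir -p pics; python3 - <<'E'
from bench import ctrl
import cv2,numpy as np
np.set_printoptions(precision=4,suppress=True)
for n in("top","scene"):
    im=ctrl.read_camera(n); cv2.imwrite(f"pics/{n}0.png",im); p=ctrl.camera_params(n); print(n,p)
print(ctrl.current_t(), ctrl.current_eef_rot())
E
```

```text
top {'fx': 406.9979334885797, 'fy': 406.9979334885797, 'cx': 251.0415280947131, 'cy': 189.61967594398394, 'pose': array([[-0.0823,  0.9716, -0.2219,  0.1738],
       [-0.9966, -0.0819,  0.0109,  0.0289],
       [-0.0076,  0.2221,  0.975 ,  1.5826],
       [ 0.    ,  0.    ,  0.    ,  1.    ]])}
scene {'fx': 364.9294516911733, 'fy': 364.9294516911733, 'cx': 254.96375849698302, 'cy': 183.0595130313919, 'pose': array([[ 0.6922,  0.4063, -0.5965, -0.368 ],
       [-0.7217,  0.3866, -0.5742, -0.8219],
       [-0.0027,  0.828 ,  0.5608,  0.8918],
       [ 0.    ,  0.    ,  0.    ,  1.    ]])}
0.1 [[ 0.2877 -0.0002  0.9577]
 [-0.9577  0.001   0.2877]
 [-0.0011 -1.      0.0001]]
```

View pics/top0.png

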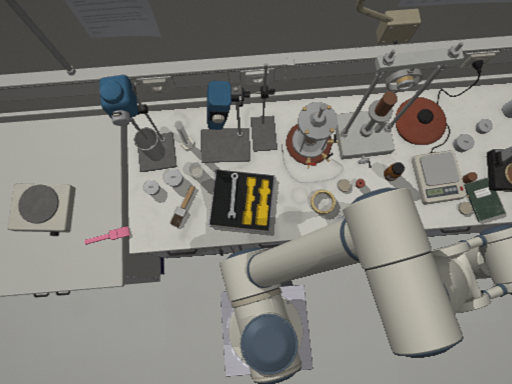

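View pics/scene0.png

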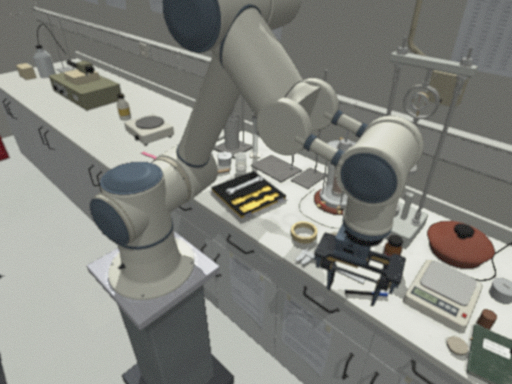

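The top view shows the tray at about (242,200), the spanner at (233,195), the brush at (185,205) with its handle up and right, the tape at (323,201), and the pink look-alike far left at (108,236). Next I'll enlarge and mask.

```bash
cat > h.py <<'E'
from bench import ctrl
import cv2,numpy as np
np.set_printoptions(precision=4,suppress=True)
def ray(n,uv,z):
    p=ctrl.camera_params(n);T=p["pose"]
    uv=np.atleast_2d(np.asarray(uv,float))
    d=np.c_[(uv[:,0]-p["cx"])/p["fx"],-(uv[:,1]-p["cy"])/p["fy"],-np.ones(len(uv))]@T[:3,:3].T
    o=T[:3,3]; s=(z-o[2])/d[:,2]
    return (o+s[:,None]*d)[:,:2]
def proj(n,P):
    p=ctrl.camera_params(n);T=p["pose"];c=(np.atleast_2d(P)-T[:3,3])@T[:3,:3]
    return np.c_[p["cx"]+p["fx"]*c[:,0]/-c[:,2],p["cy"]-p["fy"]*c[:,1]/-c[:,2]]
E
python3 - <<'E'
from h import *
im=cv2.imread("pics/top0.png"); c=im[160:240,155:285]
cv2.imwrite("pics/c1.png",cv2.resize(c,None,fx=6,fy=6,interpolation=cv2.INTER_CUBIC))
hsv=cv2.cvtColor(im,cv2.COLOR_BGR2HSV)
roi=np.zeros(im.shape[:2],np.uint8); roi[165:235,205:280]=1
yel=((hsv[...,0]>18)&(hsv[...,0]<35)&(hsv[...,1]>150)&(hsv[...,2]>120)).astype(np.uint8)*roi
n,l,s,ce=cv2.connectedComponentsWithStats(yel)
print(s,ce)
for z,n_ in((.014,"yel"),):
  for i in range(1,n):
    if s[i,4]<20: continue
    v,u=np.nonzero(l==i); P=ray("top",np.c_[u,v],z); print(P.mean(0),cv2.fitLine(P.astype(np.float32),2,0,.01,.01).ravel(), P.min(0),P.max(0))
dark=((im.max(2)<60)).astype(np.uint8)*roi
full=cv2.morphologyEx(dark|yel,cv2.MORPH_CLOSE,np.ones((9,9)))
cs,_=cv2.findContours(full,cv2.RETR_EXTERNAL,cv2.CHAIN_APPROX_NONE); k=max(cs,key=cv2.contourArea)
r=cv2.minAreaRect(k);print(r); b=cv2.boxPoints(r);print(b);print(ray("top",b,.022))
E
```

```text
[[     0      0    512    384 195913]
 [   244    177     12     47    303]
 [   257    180     13     45    392]] [[255.4949 191.4621]
 [249.2046 200.0726]
 [262.9082 203.7908]]
[0.49  0.022] [ 0.9846 -0.1748  0.49    0.022 ] [ 0.3988 -0.0078] [0.5833 0.0496]
[ 0.4706 -0.0303] [ 0.9842 -0.1771  0.4706 -0.0303] [ 0.3898 -0.0595] [ 0.566  -0.0007]
((241.731689453125, 199.9146270751953), (58.63914108276367, 54.66360092163086), 6.340191841125488)
[[209.5732 223.8414]
 [215.6097 169.5122]
 [273.8902 175.9878]
 [267.8536 230.3171]]
[[ 0.4074  0.1822]
 [ 0.6227  0.1453]
 [ 0.5767 -0.0833]
 [ 0.3638 -0.0397]]
```

View pics/c1.png

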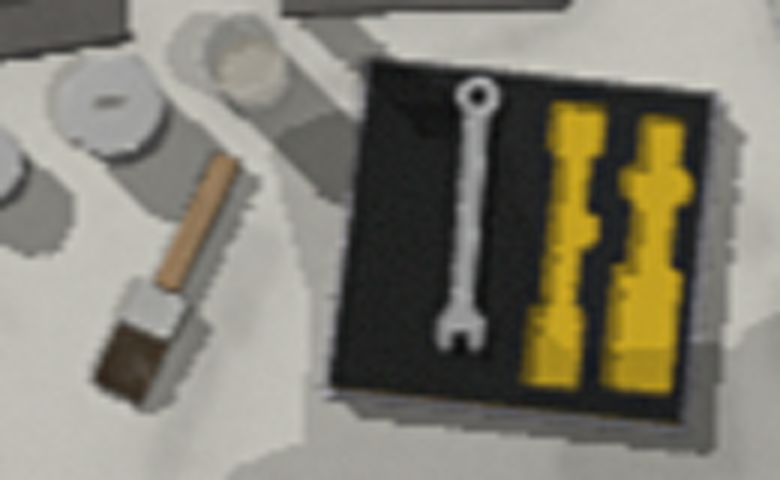

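The crop shows the tray face corners at roughly (216,170), (274,176), (268,230) and (210,224) in full-image pixels. The spanner's ring end is at the top and its jaw at the bottom, and the brush handle also points up. Next I'll rectify both views at the face height to refine the poses.

```bash
cat >> h.py <<'E'
def tray_R(yaw):  # columns tray x,y in world; yaw = angle of tray +y
    y=np.array([np.cos(yaw),np.sin(yaw)]); return np.c_[[y[1],-y[0]],y]
def rect(n,im,c,yaw,z,half=(150,130),s=1.4):
    W,H=int(2*half[0]*s),int(2*half[1]*s)
    u,v=np.meshgrid(np.arange(W),np.arange(H)); L=np.c_[(u.ravel()/s-half[0]),(half[1]-v.ravel()/s)]/1000
    P=np.asarray(c)+L@tray_R(yaw).T; q=proj(n,np.c_[P,np.full(len(P),z)]).astype(np.float32).reshape(H,W,2)
    return cv2.remap(im,q[...,0],q[...,1],cv2.INTER_CUBIC)
E
python3 - <<'E'
from h import *
c=(.4927,.0511);yaw=np.radians(-10.7)
o=[]
for n in("top","scene"):
    im=cv2.imread(f"pics/{n}0.png");r=rect(n,im,c,yaw,.022,s=1.3)
    g=rect(n,cv2.cvtColor(im,cv2.COLOR_BGR2GRAY),c,yaw,.022,s=1).astype(int) # 1mm px, centre (150,130)
    print(n)
    print("L x-130..-100",g[50:210,20:50:2].mean(0).round()); print("R x100..130",g[50:210,250:280:2].mean(0).round())
    print("T y125..95",g[5:35:2,60:240].mean(1).round()); print("B y-95..-125",g[225:255:2,60:240].mean(1).round())
    hs=cv2.cvtColor(rect(n,im,c,yaw,.014,s=1),cv2.COLOR_BGR2HSV)
    yl=((hs[...,0]>15)&(hs[...,0]<38)&(hs[...,1]>140)&(hs[...,2]>90))
    for y0,y1 in((-90,-50),(-35,-20),(65,90)):
        row=yl[130-y1:130-y0].mean(0); print("yel rows",y0,y1,[i-150 for i in range(151,270) if (row[i]>.5)!=(row[i-1]>.5)])
    for x0,x1 in((18,36),(15,24),(30,38),(65,77),(75,91),(90,102)):
        col=yl[:,150+x0:150+x1].mean(1); print("yel cols",x0,x1,[130-i for i in range(1,260) if (col[i]>.5)!=(col[i-1]>.5)])
    for k in(-115,115): cv2.line(r,(int((150+k)*1.3),0),(int((150+k)*1.3),400),(0,255,0),1)
    for k in(-110,110): cv2.line(r,(0,int((130-k)*1.3)),(400,int((130-k)*1.3)),(0,255,0),1)
    o.append(r)
cv2.imwrite("pics/r1.png",np.hstack(o))
E
```

```text
top
L x-130..-100 [137. 136. 137. 138. 139. 135. 124. 104.  75.  46.  30.  27.  28.  31.
  32.]
R x100..130 [105.  90.  74.  55.  39.  36.  50.  75.  96. 109. 115. 116. 116. 117.
 116.]
T y125..95 [185. 186. 188. 192. 195. 181. 145.  99.  62.  42.  39.  43.  46.  47.
  49.]
B y-95..-125 [38. 32. 30. 30. 29. 29. 36. 55. 77. 89. 90. 90. 93. 94. 93.]
yel rows -90 -50 [11, 46, 62, 106]
yel rows -35 -20 [16, 39, 61, 107]
yel rows 65 90 [9, 46, 69, 98]
yel cols 18 36 [96, -94]
yel cols 15 24 [97, -94]
yel cols 30 38 [96, -93]
yel cols 65 77 [90, -90]
yel cols 75 91 [93, -91]
yel cols 90 102 [89, -91]
scene
L x-130..-100 [182. 178. 173. 165. 155. 144. 130. 114.  99.  83.  69.  57.  48.  42.
  39.]
R x100..130 [153. 132. 112.  92.  74.  60.  52.  51.  57.  66.  77.  88.  98. 106.
 113.]
T y125..95 [226. 224. 219. 209. 194. 175. 153. 130. 109.  91.  78.  69.  66.  67.
  71.]
B y-95..-125 [ 48.  42.  39.  38.  38.  40.  46.  55.  65.  75.  84.  91.  97. 101.
 104.]
yel rows -90 -50 [6, 20, 60, 68]
yel rows -35 -20 [10, 27, 56, 68, 92, 94]
yel rows 65 90 [5, 17, 64, 83]
yel cols 18 36 [100, 91, 33, 25, 21, 15, 14, 8, 7, 6, -36, -41]
yel cols 15 24 [103, 90, 67, -52, -61, -69, -70, -77, -80, -85]
yel cols 30 38 [20, 15, -53, -58]
yel cols 65 77 [99, 53, 33, -13, -68, -71]
yel cols 75 91 [95, 85, 79, 73, 21, 18]
yel cols 90 102 [56, 55, 54, 51, -60, -61]
```

View pics/r1.png

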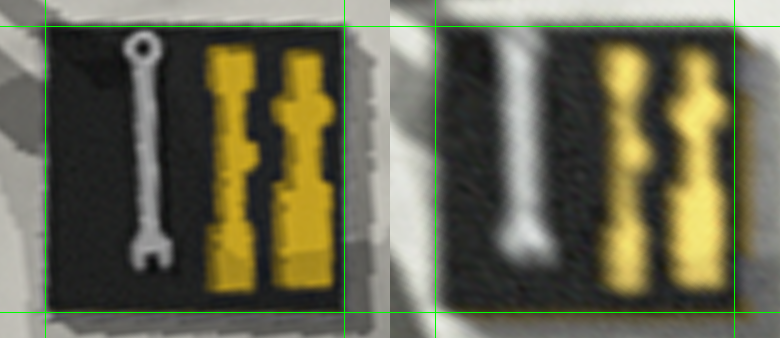

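The top view shows the face edges fitting the 230x220 outline, with the pocket centres within about 1 mm: spanner pocket at x≈+28 and brush pocket at x≈+84. The scene view agrees to roughly 2 mm. Next I'll measure the spanner and the brush.

```bash
cat >> h.py <<'E'
YAW=np.radians(-10.4); RT=tray_R(YAW); C=np.array([.4927,.0511])+.0006*RT[:,0]
def w(p): return C+RT@(np.asarray(p)/1000)          # tray mm -> world
def t(P): return (np.atleast_2d(P)-C)@RT*1000        # world -> tray mm
def ori(yaw):   # jaw axis perpendicular to tool direction 'yaw' (tool +y of object)
    x=np.array([np.sin(yaw),-np.cos(yaw),0]);y=np.array([0,0,-1.]);return np.c_[x,y,np.cross(x,y)]
E
cat > meas.py <<'E'
from h import *
def spanner(im,zt=.030):
    hs=cv2.cvtColor(im,cv2.COLOR_BGR2HSV); v,u=np.mgrid[150:245,200:290]; v=v.ravel();u=u.ravel()
    P=t(ray("top",np.c_[u,v],zt)); m=(hs[v,u,1]<70)&(hs[v,u,2]>85)&(abs(P[:,0])<108)&(abs(P[:,1])<104)
    Q=P[m];l=cv2.fitLine(Q[abs(Q[:,1]-Q[:,1].mean())<50].astype(np.float32),2,0,.01,.01).ravel();d=l[:2]*np.sign(l[1])
    s=(Q-l[2:])@d; c=l[2:]+d*(s.min()+s.max())/2
    return c,np.degrees(np.arctan2(-d[0],d[1])),s.max()-s.min(),m.sum()
def brush(im,zh=.012):
    hs=cv2.cvtColor(im,cv2.COLOR_BGR2HSV);lab=im.astype(int)
    m=((hs[...,0]>5)&(hs[...,0]<20)&(hs[...,1]>90)&(hs[...,2]>90)); m[:, :165]=0;m[:,205:]=0;m[:175]=0;m[235:]=0
    v,u=np.nonzero(m);P=ray("top",np.c_[u,v],.014);l=cv2.fitLine(P.astype(np.float32),2,0,.001,.001).ravel();d=l[:2]*np.sign(l[0])
    s=(P-l[2:])@d; b=(im.max(2)<75)&(cv2.blur(m.astype(np.float32),(1,1))<1); b[:, :165]=0;b[:,190:]=0;b[:205]=0;b[235:]=0
    vb,ub=np.nonzero(b);B=ray("top",np.c_[ub,vb],.014);sb=(B-l[2:])@d; lat=(B-l[2:])@np.array([-d[1],d[0]])
    return l,m.sum(),s.min(),s.max(),b.sum(),sb.min(),sb.max(),lat.min(),lat.max(),np.degrees(np.arctan2(d[1],d[0])),hs
if __name__=="__main__":
    im=cv2.imread("pics/top0.png")
    print(spanner(im)); r=brush(im); print(r[:-1]);l=r[0];d=l[:2]
    for e in(r[2]+50,r[3]-50): print("origin est",l[2:]+d*(e-(.038 if e<r[2]+1 else 0)))
    g=rect("top",im,l[2:],np.radians(r[9]),.014,half=(50,120),s=3); cv2.line(g,(150,0),(150,719),(0,255,0),1); 
    for y in range(-100,101,20): cv2.line(g,(0,(120-y)*3),(20,(120-y)*3),(0,0,255),1)
    cv2.imwrite("pics/b1.png",cv2.resize(g,None,fx=.8,fy=.8))
E
python3 meas.py
```

```text
(array([-37.4145,  13.6221]), np.float32(1.7428771), np.float64(177.1470344556635), np.int64(202))
(array([ 0.8742, -0.4856,  0.5245,  0.2633], dtype=float32), np.int64(81), np.float64(-0.046836176138933795), np.float64(0.04523134453041982), np.int64(83), np.float64(-0.12288024298150062), np.float64(-0.08230155359822464), np.float64(-0.018526310427138547), np.float64(0.01522729684427121), np.float32(-29.050043))
origin est [ 44.1934 -23.9926]
origin est [-43.179   24.5385]
```

View pics/b1.png

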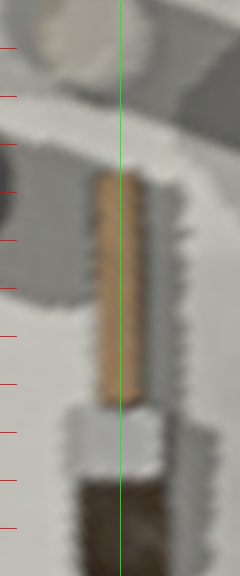

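The rectified brush crop shows the handle running from +49 to −49 mm about the fitted point, with the ferrule below it from about −50 to −80. That matches the 100 mm handle, so the brush origin is near (0.491,0.282) with yaw −29°. I'll do the spanner first.

```bash
sed -i 's/abs(P\[:,1\])<104/abs(P[:,1])<109/' meas.py; cat > s1.py <<'E'
from meas import *
im=cv2.imread("pics/top0.png"); c,a,L,n=spanner(im); print(c,a,L)
assert 176<L<188 and abs(c[0]+38)<4 and 10<c[1]<19
y0=YAW+np.radians(a); p=w(c); T=lambda p,z:np.r_[p,z]
ctrl.goto(T(p,.12),ori(y0)); ctrl.command_gripper(.4)
print("contact",ctrl.move_l(T(p,.0245),.1,contact_N=8),ctrl.current_tool_pos(),ctrl.current_contact_force())
ctrl.command_gripper(0.); print("width mm",ctrl.current_grip_width()*91,ctrl.current_contact_force(),ctrl.current_t())
if 11<ctrl.current_grip_width()*91<18:
    q=w((27,0)); ctrl.move_l(T(q,.0245),.06,ori=ori(YAW)); print(ctrl.current_tool_pos(),q,ctrl.current_contact_force())
    ctrl.command_gripper(.3); ctrl.sleep(.3); ctrl.move_l(T(q,.15),.2)
    ctrl.goto(T(w((-150,-30)),.25),ori(YAW))
    for n in("top","scene"): cv2.imwrite(f"pics/{n}1.png",ctrl.read_camera(n))
print(ctrl.current_t())
a=cv2.imread("pics/top1.png");b=cv2.imread("pics/scene1.png")
cv2.imwrite("pics/v1.png",np.hstack([rect("top",a,C,YAW,.022,s=1.3),rect("scene",b,C,YAW,.022,s=1.3)]))
E
python3 s1.py
```

```text
[-37.5248  17.1361] 1.5259504 184.26011224648835
contact False [0.5166 0.0844 0.025 ] [ 0.8101  0.9771 -0.0403]
width mm 12.99451060440727 [-0.6476 -1.4806  5.3805] 5.3417
[0.4876 0.0241 0.0244] [0.4877 0.024 ] [-0.806  -0.4676 -0.5326]
9.0583
```

View pics/v1.png

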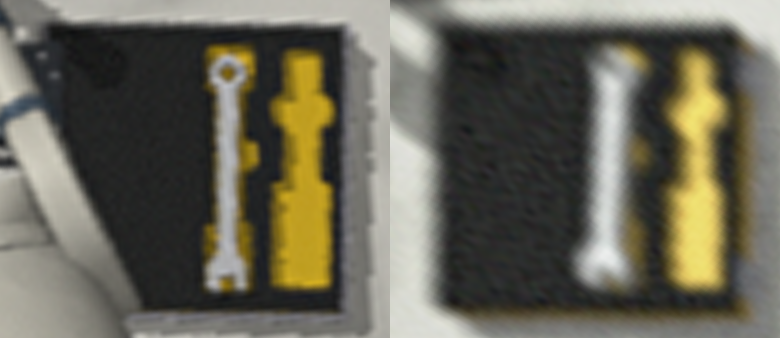

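The tool looks laid over the cut-out but not dropped: in the scene view it is still shifted left and up by about 12 mm, as it was on the face, and in the top view it sits about 3 mm toward the jaw end. I'll measure it and nudge it.

```bash
sed -i 's/(abs(P\[:,0\])<108)/(P[:,0]>xmin)\&(abs(P[:,0])<xmax)/; s/def spanner(im,zt=.030)/def spanner(im,zt=.030,xmin=-108,xmax=108)/' meas.py
python3 - <<'E'
from meas import *
im=cv2.imread("pics/top1.png")
for z in(.030,.022):print(spanner(im,z,5,50))
hs=cv2.cvtColor(im,cv2.COLOR_BGR2HSV)
for f,z in(("top0",.03),("top1",.03)):
    g=cv2.cvtColor(cv2.imread(f"pics/{f}.png"),cv2.COLOR_BGR2HSV); S=rect("top",g,C,YAW,z,s=1)
    x=150+(-38 if f=="top0" else 26)
    for nm,dx in(("jaw prong L",-9),("prong R",9),("ring",0)): print(f,nm,[(130-r,int(S[r,x+dx-2:x+dx+3,1].mean()),int(S[r,x+dx-2:x+dx+3,2].mean())) for r in (range(200,232,3) if nm!="ring" else range(18,45,3))])
E
```

```text
(array([24.5846,  7.8484]), np.float32(-0.38698235), np.float64(202.12580138948945), np.int64(208))
(array([24.2731, -3.1608]), np.float32(-0.5498072), np.float64(177.95355461632326), np.int64(205))
top0 jaw prong L [(-70, 1, 112), (-73, 2, 102), (-76, 6, 78), (-79, 7, 47), (-82, 12, 32), (-85, 12, 30), (-88, 6, 32), (-91, 7, 33), (-94, 19, 33), (-97, 17, 32), (-100, 13, 32)]
top0 prong R [(-70, 6, 76), (-73, 7, 64), (-76, 19, 41), (-79, 25, 28), (-82, 14, 28), (-85, 8, 31), (-88, 18, 32), (-91, 16, 31), (-94, 10, 31), (-97, 26, 32), (-100, 14, 33)]
top0 ring [(112, 12, 149), (109, 8, 85), (106, 4, 70), (103, 1, 151), (100, 0, 164), (97, 2, 100), (94, 5, 50), (91, 5, 30), (88, 4, 60)]
top1 jaw prong L [(-70, 7, 157), (-73, 2, 169), (-76, 2, 176), (-79, 4, 180), (-82, 5, 166), (-85, 10, 151), (-88, 35, 173), (-91, 29, 162), (-94, 15, 109), (-97, 7, 52), (-100, 16, 34)]
top1 prong R [(-70, 59, 154), (-73, 23, 166), (-76, 15, 166), (-79, 7, 162), (-82, 5, 157), (-85, 5, 154), (-88, 9, 160), (-91, 13, 152), (-94, 14, 94), (-97, 10, 48), (-100, 10, 32)]
top1 ring [(112, 9, 185), (109, 9, 114), (106, 5, 51), (103, 17, 27), (100, 46, 32), (97, 42, 28), (94, 135, 62), (91, 219, 115), (88, 160, 141)]
```

```bash
cat > s2.py <<'E'
from meas import *
T=lambda p,z:np.r_[p,z]
ctrl.goto(T(w((27,0)),.10),ori(YAW)); ctrl.move_l(T(w((27,0)),.0245),.1,contact_N=8); print(ctrl.current_tool_pos())
ctrl.command_gripper(0.); print("w",ctrl.current_grip_width()*91,ctrl.current_contact_force())
ctrl.move_l(T(w((29.3,3.5)),.0245),.04); print(ctrl.current_contact_force())
ctrl.command_gripper(.3); ctrl.sleep(.3); ctrl.move_l(T(w((29.3,3.5)),.15),.2)
ctrl.goto(np.array([.28,-.42,.25]),ori(np.radians(-40)))
for n in("top","scene"): cv2.imwrite(f"pics/{n}2.png",ctrl.read_camera(n))
print(ctrl.current_t())
a=cv2.imread("pics/top2.png");b=cv2.imread("pics/scene2.png")
for z in(.030,.022):print(spanner(a,z,5,50))
cv2.imwrite("pics/v2.png",np.hstack([rect("top",a,C,YAW,.022,s=1.3),rect("scene",b,C,YAW,.022,s=1.3)]))
E
python3 s2.py
```

```text
[0.4881 0.0241 0.025 ]
w 11.24817171431127 [-0.311  -0.0367  3.2784]
[ 1.0899 -0.1846  0.6179]
15.0167
(array([27.7369,  3.7792]), np.float32(0.08788837), np.float64(210.1376602360898), np.int64(226))
(array([27.4927, -6.8349]), np.float32(0.08788837), np.float64(186.76237103970803), np.int64(223))
```

View pics/v2.png

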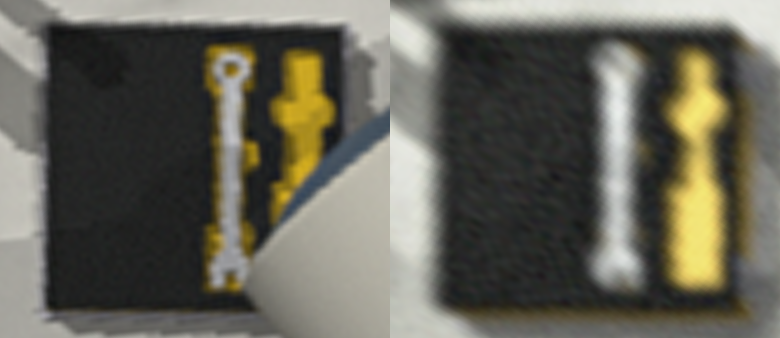

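The scene view shows the spanner moved about 8 mm for a 3 mm shift, which suggests it dropped. I'll confirm its height by touching it with shut fingers at both ends.

```bash
cat > s3.py <<'E'
from meas import *
T=lambda p,z:np.r_[p,z]
ctrl.goto(T(w((29,75)),.08),ori(YAW)); ctrl.command_gripper(0.)
for y in(75,-62):
    ctrl.move_l(T(w((29,y)),.05),.2)
    c=ctrl.move_l(T(w((29,y)),.014),.03,contact_N=8); print(y,c,ctrl.current_tool_pos(),ctrl.current_contact_force())
    ctrl.move_l(T(w((29,y)),.05),.2)
print(ctrl.current_t())
E
python3 s3.py
```

```text
75 True [0.561  0.0084 0.0227] [-1.3192 -0.0127  9.7525]
-62 True [0.4263 0.0332 0.0227] [-1.0574  0.35   12.7755]
20.975
```

Both ends read z = 22.7 mm, which is flush with the foam. Now the brush.

```bash
cat > s4.py <<'E'
from meas import *
T=lambda p,z:np.r_[p,z]; off=.0023*RT[:,0]
yb=np.radians(-29.05); d=np.array([np.cos(yb),np.sin(yb)])
g=np.array([.5245,.2633])-d*(.0385+.026)+off; print(g)
ctrl.move_l(T(w((29,-62)),.14),.3); ctrl.goto(T(g,.14),ori(yb)); ctrl.command_gripper(.7)
print(ctrl.move_l(T(g,.009),.12,contact_N=10),ctrl.current_tool_pos())
ctrl.command_gripper(0.); wd=ctrl.current_grip_width()*91; print("w",wd,ctrl.current_contact_force(),ctrl.current_t())
assert 33<wd<42
ctrl.move_l(T(g,.12),.15)
q=w((83,-26))+off; ctrl.move_l(T(q,.10),.2,ori=ori(YAW))
for n in("top","scene"): cv2.imwrite(f"pics/{n}3.png",ctrl.read_camera(n))
print(ctrl.move_l(T(q,.036),.12,contact_N=10)); f0=ctrl.current_contact_force()
print(ctrl.move_l(T(q,.0245),.02,contact_N=6),ctrl.current_tool_pos(),f0,ctrl.current_contact_force(),ctrl.current_grip_width()*91,ctrl.current_t())
E
python3 s4.py
```

```text
[0.4677 0.2924]
False [0.4681 0.2925 0.0096]
w 37.519278799422004 [-0.3398 -0.0704  5.3878] 25.2583
False
False [ 0.4516 -0.0287  0.0245] [-0.0799  0.9825 -0.5037] [ 0.1871  0.4828 -1.0832] 37.13881010162781 29.4167
```

The brush went down past foam height without contact. I'll release it, press it gently and look.

```bash
cat > s5.py <<'E'
from meas import *
T=lambda p,z:np.r_[p,z]; q=ctrl.current_tool_pos()[:2]
ctrl.command_gripper(.62); ctrl.sleep(.2); ctrl.move_l(T(q,.10),.2)
ctrl.command_gripper(0.)
for y,z in((-35,.024),(70,.022)):
    p=w((85,y)); ctrl.move_l(T(p,.06),.2); c=ctrl.move_l(T(p,z),.03,contact_N=6); print(y,c,ctrl.current_tool_pos(),ctrl.current_contact_force()); ctrl.move_l(T(p,.06),.2)
ctrl.move_l(T(p,.2),.3); ctrl.goto(np.array([.0,-.5,.25]),ori(np.radians(-80)))
for n in("top","scene"): cv2.imwrite(f"pics/{n}4.png",ctrl.read_camera(n))
print(ctrl.current_t())
a=cv2.imread("pics/top4.png");b=cv2.imread("pics/scene4.png")
cv2.imwrite("pics/v3.png",np.hstack([rect("top",a,C,YAW,.022,s=1.3),rect("scene",b,C,YAW,.022,s=1.3)]))
E
python3 s5.py
```

```text
-35 True [ 0.4427 -0.0268  0.0303] [-0.4148  0.4659  6.5739]
70 True [ 0.546  -0.0457  0.0266] [-0.9452  0.3582 11.0116]
38.3917
```

View pics/v3.png

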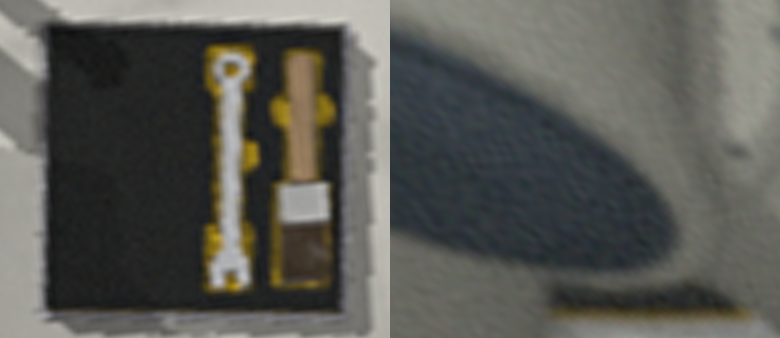

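View pics/top4.png

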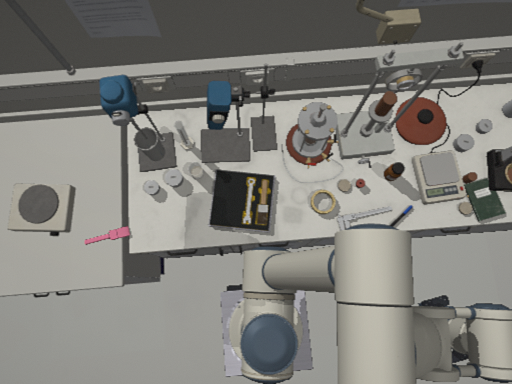

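The last views show both tools inside their cut-outs with a yellow margin all round. The ferrule and bristles are in the wide part and the bystanders look unmoved. Handing in.

```bash
python3 -c "
from bench import ctrl
ctrl.sign_off();print(ctrl.current_t())"
```

```text
the job is handed in; nothing more can be done
the job is handed in; nothing more can be done
```

Both tools are home in their cut-outs, and I handed the job in at about 38 s on the robot's clock. I viewed 9 of the 10 pictures.

- **Spanner:** I dragged it across the foam in a low grip. The first slide ended about 3 mm off lengthwise and 2.4 mm to the left, so it did not drop in. I gripped it again, slid it 2.3 mm and 3.5 mm, and it dropped. A touch at each end read 22.7 mm, against 22 mm for the foam face.
- **Brush:** I gripped it by the ferrule and lowered it into its cut-out without contact, handle away from the robot. A touch read 30.3 mm on the ferrule (30 mm expected) and 26.6 mm near the handle end (28 mm expected). The low handle reading probably comes from my touch tipping the raised handle end down. I did not touch it again to confirm.
- **Last look:** The top view shows both tools inside their cut-outs. By eye, the bystanders and the pink look-alike had not moved. The arm blocked the scene camera's view of the tray in that last look, so only the top view and the touches confirm the end state.

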